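# Hook the ledge bracket into the slotted rack and lock it

## Task

Take the loose ledge bracket by its grip bar, feel its two claws into the upper pair of slots in the rack's uprights, then press it down gently until it is fully home and the spring catch has snapped out over the ledge, and let go. Do not force it against the rack, and leave the other things on the bench where they are.

Things in the scene. Friction and masses are not known exactly. Their poses are not given: they have to be found in the camera images.
- bracket: Loose aluminium ledge bracket, 0.3 to 0.5 kg, standing upright. Origin: middle of its back plane, at the underside; +x out of its back (as the claws point), +z up. Two cheeks 6 mm thick at y = -80 and +80 mm span x -95..0, z 0..60. Joined by a ledge 5 mm thick (x -95..0, y -77..77, top at z 45) with a front lip up to z 59 at x -95..-91. All mm.
- grip_bar (a point): Middle of the top of the bracket's grip bar, the place to hold it: an upright bar on the ledge, 14 mm thick (bracket x), 60 mm long (y), 42 mm tall. In the bracket's frame this point is (-60, 0, 87) mm.
- claw (a point): Foot of the lip of the claw on the bracket's +y cheek, at (9, 80, 30) mm in its frame; the other claw is alike at y -80. Each claw, 6 mm thick in y: a neck x 0..12, z 48..58 mm out of the cheek's back edge, and a lip hanging from its end, x 6..12, z 30..58 mm. So a 6 mm gap in front of the lip takes the 4 mm strip.
- rack: Fixed grey bench rack, 330 mm wide, 190 tall, with two upright slotted steel strips. Origin: bench level, on the front plane of the strips, nominal middle between them; +x into the rack, +z up. The strips (36 mm wide, 4 mm thick, x 0..4, hollow behind) stand nominally at y -80 and +80 mm; each has two slots 9.5 mm wide, z 36..74 and z 130..168 mm.
- upper_slots (a point): Nominal middle between the lower edges of the two upper slots, (0, 0, 130) mm in the rack's frame. The strips and the catch, one piece clamped on rails, really stand up to 12 mm to either side (y) of it: not in any pose, see or feel it. Heights are exact: claws enter with the bracket's underside at rack z 100..110 mm; seated it is at 82, back on the strips (2 mm play).
- catch (a joint): Spring catch midway between the strips: dark nose 24 mm wide, sloping top, flat underside, rack z 128..146 mm, 7 mm proud of the strips. Value: how far it is pushed back (m), 0 = out. Spring 5.6 N when out, plus 350 N/m. Pushing the hooked bracket down, the ledge's back edge drives it back 5 to 7 mm (5 to 20 N on the bracket); near the bottom it snaps out over the ledge.
- bottle: Bystander: white plastic bottle, 68 mm across, 170 mm tall. Origin at the centre of its underside.
- can: Bystander: metal can, 56 mm across, 130 mm tall. Origin at the centre of its underside.
- tub: Bystander: open blue sample tub, 120 x 85 x 50 mm. Origin at the centre of its underside.
- tape: Bystander: roll of clear tape lying flat, 90 mm across, 24 mm high. Origin at the centre of its underside.
- carton: Bystander: small white carton, 70 x 50 x 45 mm. Origin at the centre of its underside.
- driver: Bystander: screwdriver lying on the bench, about 200 mm long.
Mind the look-alikes: they are no part of the job. Leave any orange or red look-alike of the bracket alone.

How it is judged:
By the outcome, as a careful person would: the job done as asked, in the order asked, and still so for the second after the job is handed in, with the robot touching nothing.
It also fails if it takes over 51 s, if anything falls off the work surface, if the arm or the gripper's body presses on something with over 40 N, if the wrist force passes 120 N, or if a joint passes its speed limit or range.

## Robot

A 6-joint arm with a two-finger parallel gripper is mounted at the origin on the work surface. World frame = base frame: x ahead of the robot, y to its left, z up, the work surface at z = 0. Lengths are in m, angles in degrees, forces in N, time in s.
With the tool pointing down it reaches from about 0.3 to 0.775 m from the base axis. Payload 14.6 kg.
Tool frame: the origin (TCP) lies on the centre line of the jaws, within the pads' length; the fingertips stand 11 mm ahead of it and the grasp point (between the pads) lies 8 mm behind it; z points along the fingers, y is the line along which they close (so a half turn about z gives the same grasp; the last joint's range is limited). The gripper opens to 85 mm and grips with 20 to 120 N. Pads are 22 mm wide; open, the fingers measure 114 mm over their backs; the gripper's body (76 mm by 85 mm) begins 54 mm behind the grasp point. The pads swing forward as they close: fully open they stand 13 mm farther back than shut.
Start: joints at [69.351, 17.183, 87.147, -0, 75.671, -3.816], TCP at [0.159, 0.526, 0.242] pointing down, gripper open.
Joint ranges: [-173.82, 173.82], [-45.26, 126.66], [13.44, 144.39], [-59.66, 239.66], [0, 175.72], [-146.38, 146.38]. Speed limits (degrees/s): [127.2, 127.2, 147.25, 180, 180, 180].

## Interface

Orientations are given as [roll, pitch, yaw] about the fixed x, y, z axes, in that order (R = Rz(yaw) Ry(pitch) Rx(roll)).
In Python, from rig import get_obs, get_image, camera_params, finish_job gives the robot as it stands.
- The arm moves only by the tool apply_moves, never from a script. Its argument "rows" is a list of rows, each a list of 7 numbers: the closure, from -1 (fully open) to 1 (shut), then the shift along the tool's x, y, z in m, then the turn, a rotation vector about the tool's x, y, z in rad. In form: [[hand, x, y, z, rx, ry, rz], ...]. A call has 1 to 10 rows; each row is the pose to reach, as a shift and turn from the pose commanded when the call began, along the tool's axes at that moment; what a row does not reach only later rows make up. A row lasts 1/10 s, in which the tool goes at most 50 mm and 8.59 degrees, less where a joint would pass 70% of its speed; a pose out of reach is approached as far as the arm can. A call with a gripper value outside its range is refused whole. The fingers move at their own pace and stop on an object; "grip_force" is the grip in N (left out, the last holds). Time passes only in rows, so rows that repeat a pose let the fingers close. It gives the time, the measured TCP pose, the force, the opening and the grip force at its end, in the units of the state.
- get_obs(): the state, without advancing time (a new reading comes with each control period).
- get_image(name): name is "side" or "top"; returns the picture (420x560x3 uint8, blue, green, red); there is no depth.
- camera_params(name): a dict with "fx", "fy", "cx", "cy" (pixels), "R" (3x3) and "t" (3): a world point X has camera coordinates R X + t. Camera axes: x right, y down, z forward; pixel columns grow to the right and rows downward; lengths in m; the calibration is good to about 2 mm. A picture is of the moment at which its call begins. camera_params takes no time and is no camera call.
- finish_job(): hands the job in; it is judged then, once.
The state is a dict: "time": time; "q": joint angles; "joint_vel": joint speeds; "tau": joint torques, N m; "position": TCP position; "ee_rot": TCP orientation; "wrist_force": force on the tool from outside, world axes, zero at the start; "torque": the same for the moment, N m; "gripper_width": finger opening in m; "finger_force": force on a finger pad.
Only numpy, scipy, OpenCV 4.12 (cv2) and the standard library are available. Lean on these libraries where they do the work, as an engineer would, in place of code of your own. Each camera call takes 0.05 s, during which the arm holds its last target. There are 200 camera calls.

## Working session

There is one attempt and no reset: what is moved stays moved. The work goes in short steps, Python scripts to look and compute and a tool call to move; the robot and the scene stay as the last step left them, time stands still between calls to the robot, and variables do not carry over. Pictures are saved under pics/ and viewed, at most 10 in all, crops included, and the job is handed in when it is done.

Besides the shell and the picture viewer there is one more tool, called by a JSON object that holds its "op" and its "data". apply_moves: Moves the arm, as the interface text tells. Its arguments: {"type":"object","properties":{"rows":{"type":"array","items":{"type":"array","items":{"type":"number"}}},"grip_force":{"type":"number"}},"required":["rows"]}

```bash
mkdir -p pics; ls; python3 - <<'E'
from rig import *
import cv2
for n in("side","top"):
    cv2.imwrite(f"pics/{n}0.png",get_image(n)); p=camera_params(n); print(n,p)
print(get_obs())
E
```

```text
pics
side {'fx': 536.802606852331, 'fy': 536.802606852331, 'cx': 274.4702497595697, 'cy': 207.37636231932274, 'R': array([[ 0.92159046, -0.38741699, -0.02406426],
       [-0.26262444, -0.5766807 , -0.77360698],
       [ 0.2858311 ,  0.71926868, -0.63320861]]), 't': array([-0.44009618,  0.19502581,  1.54448088])}
top {'fx': 450.25298415227945, 'fy': 450.25298415227945, 'cx': 273.29942195213266, 'cy': 210.89901447320497, 'R': array([[-1.59071703e-02, -9.99870618e-01, -2.38921481e-03],
       [-9.83886545e-01,  1.60783774e-02, -1.78069514e-01],
       [ 1.78084890e-01, -4.81865783e-04, -9.84015010e-01]]), 't': array([0.00353112, 0.47872957, 1.34605363])}
{'time': 0.1, 'q': array([ 6.93515115e+01,  1.72123320e+01,  8.71769184e+01,  3.49448552e-04,
        7.56719275e+01, -3.81664377e+00]), 'joint_vel': array([ 0.04438491, -0.11406086, -0.08148272, -0.01883081,  0.11842987,
       -0.07610211]), 'tau': array([ 8.75408259e-04, -5.44369340e+01, -3.62374735e+01, -7.60972239e-05,
        3.04227244e-03,  1.05080284e-05]), 'position': array([0.15919579, 0.52624201, 0.24177785]), 'ee_rot': array([-1.79938980e+02, -4.40996166e-03,  1.63168066e+02]), 'wrist_force': array([0.28644746, 0.33022524, 0.17450517]), 'torque': array([ 0.03211315,  0.0025864 , -0.00067524]), 'finger_force': 0.0, 'gripper_width': 0.08532731517258688}
```

View pics/side0.png

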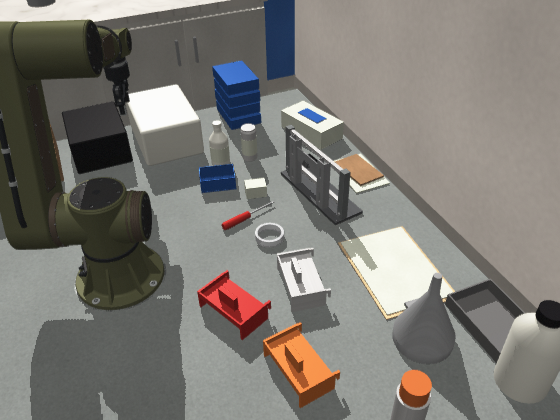

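View pics/top0.png

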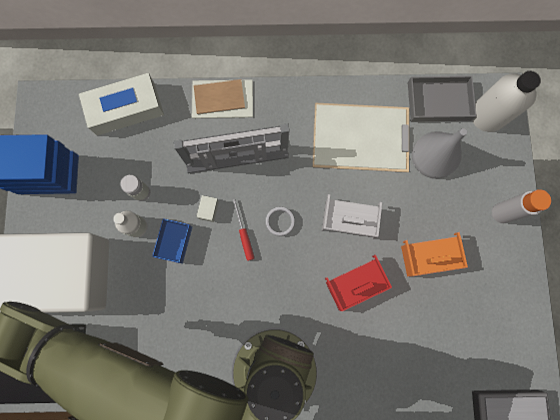

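The side view shows the aluminium bracket at (303,278), the red look-alike at (234,303), the orange one at (301,362) and the rack at (320,172). In the top view they are at (353,216), (358,283), (435,256) and (233,148). The bare light-grey one fits "loose aluminium"; red and orange are the decoys. I'll confirm with an enlarged crop.

```bash
python3 - <<'E'
import cv2,numpy as np
s=cv2.imread("pics/side0.png");t=cv2.imread("pics/top0.png")
r=lambda im,x,y,w,h:cv2.resize(im[y:y+h,x:x+w],(400,300),interpolation=cv2.INTER_CUBIC)
a=np.hstack([r(s,255,235,100,75),r(t,310,180,100,75)])
b=np.hstack([r(s,260,120,133,100),r(t,168,100,133,100)])
cv2.imwrite("pics/crop0.png",np.vstack([a,b]))
E
```

```text
(no output)
```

View pics/crop0.png

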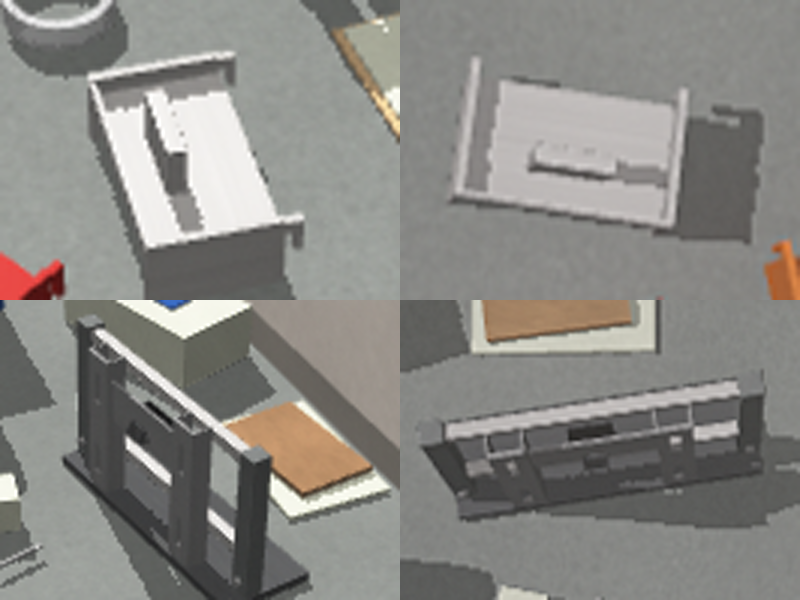

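The crop confirms it: bare aluminium, bar on the ledge, two claws towards +x (top-view tips near (329,195) and (381,203)). The rack has two strips with slots and a dark catch near the middle. I'll zoom in on the rack for corner picks.

```bash
python3 - <<'E'
import cv2,numpy as np
s=cv2.imread("pics/side0.png");t=cv2.imread("pics/top0.png")
g=lambda im:np.clip((im.astype(float)/255)**.6*255,0,255).astype(np.uint8)
a=g(cv2.resize(s[125:223,280:364],None,fx=6,fy=6,interpolation=cv2.INTER_CUBIC)) #504x588
b=g(cv2.resize(t[118:178,172:294],None,fx=6,fy=6,interpolation=cv2.INTER_CUBIC)) #732x360
cv2.imwrite("pics/rs.png",a);cv2.imwrite("pics/rt.png",b)
E
```

```text
(no output)
```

View pics/rs.png

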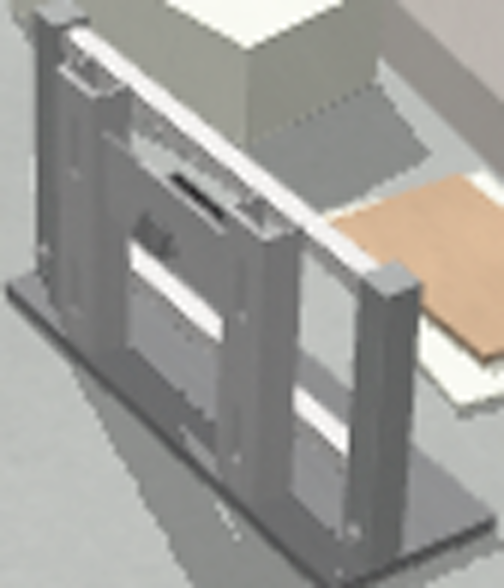

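View pics/rt.png

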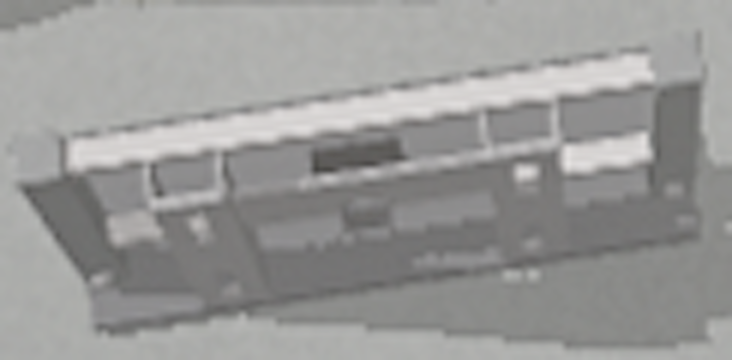

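```bash
cat >h.py <<'E'
import numpy as np, cv2
from rig import *
P={n:camera_params(n) for n in("side","top")}
def ray(n,uv):
    p=P[n];d=p["R"].T@np.array([(uv[0]-p["cx"])/p["fx"],(uv[1]-p["cy"])/p["fy"],1]);return -p["R"].T@p["t"],d
def cast(n,uv,z):
    c,d=ray(n,uv);return c+d*(z-c[2])/d[2]
def tri(us,ut):
    A=[];b=[]
    for n,u in(("side",us),("top",ut)):
        c,d=ray(n,u);d/=np.linalg.norm(d);M=np.eye(3)-np.outer(d,d);A.append(M);b.append(M@c)
    X=np.linalg.lstsq(np.vstack(A),np.hstack(b),rcond=None)[0];return X
def proj(n,X):
    p=P[n];c=p["R"]@X+p["t"];return np.array([p["fx"]*c[0]/c[2]+p["cx"],p["fy"]*c[1]/c[2]+p["cy"]])
E
python3 - <<'E'
from h import *
np.set_printoptions(precision=4,suppress=True)
S=lambda u,v:(280+u/6,125+v/6); T=lambda u,v:(172+u/6,118+v/6)
print("tri strips L,R edges",*[tri(S(*a),T(*b)) for a,b in [((58,68),(150,212)),((105,97),(222,200)),((297,235),(558,142))]],sep="\n")
print("catch",tri(S(155,235),T(366,213)))
l,r=cast("top",T(20,182),.19),cast("top",T(703,82),.19);print("posts",l,r,np.linalg.norm(l-r))
a,b=cast("side",S(75,178),.130),cast("side",S(240,318),.130);print("slots side z130",a,b,np.linalg.norm(a-b))
a,b=cast("side",S(75,318),.036),cast("side",S(237,463),.036);print("slots side z36",a,b)
a,b=cast("top",T(200,236),.130),cast("top",T(525,182),.130);print("slots top z130",a,b,np.linalg.norm(a-b))
# bracket
s=lambda u,v:(255+u/4,235+v/4); t=lambda u,v:(310+(u-400)/4,180+v/4)
for nm,a,b in [("barend+y",(150,92),(533,160)),("cheek+ front",(92,78),(455,198)),("claw+",(233,56),(476,60)),("cheek- front",(147,247),(669,224)),("claw-",(302,218),(686,92))]:
    print(nm,tri(s(*a),t(*b)),cast("top",t(*b),.06),cast("side",s(*a),.06))
# bar top corners in top
for uv in [(531,163),(533,146),(614,158),(612,172)]: print("bar",cast("top",t(*uv),.087))
for uv in [(145,95),(163,88),(187,150),(170,160)]: print("barS",cast("side",s(*uv),.087))
E
```

```text
tri strips L,R edges
[0.6232 0.2091 0.1847]
[0.6325 0.1749 0.1821]
[0.6618 0.0144 0.1828]
catch [0.6372 0.1121 0.1315]
posts [0.6363 0.2698 0.19  ] [ 0.6803 -0.0529  0.19  ] 0.32566985521202085
slots side z130 [0.622  0.1821 0.13  ] [0.646  0.0278 0.13  ] 0.1561459726751067
slots side z36 [0.6211 0.1806 0.036 ] [0.6458 0.0248 0.036 ]
slots top z130 [0.627 0.194 0.13 ] [0.652  0.0337 0.13  ] 0.16219006763143912
barend+y [ 0.4421 -0.2129  0.0815] [ 0.4441 -0.216   0.06  ] [ 0.4525 -0.1931  0.06  ]
cheek+ front [ 0.4202 -0.1573  0.0535] [ 0.416  -0.1558  0.06  ] [ 0.421  -0.1638  0.06  ]
claw+ [ 0.5245 -0.1768  0.0519] [ 0.5224 -0.1757  0.06  ] [ 0.521  -0.1843  0.06  ]
cheek- front [ 0.3942 -0.3175  0.0549] [ 0.3936 -0.3163  0.06  ] [ 0.3924 -0.3215  0.06  ]
claw- [ 0.4964 -0.3364  0.0553] [ 0.4948 -0.335   0.06  ] [ 0.4951 -0.3401  0.06  ]
bar [ 0.4376 -0.2101  0.087 ]
bar [ 0.4504 -0.2122  0.087 ]
bar [ 0.4404 -0.272   0.087 ]
bar [ 0.4299 -0.2699  0.087 ]
barS [ 0.437  -0.2193  0.087 ]
barS [ 0.451  -0.2182  0.087 ]
barS [ 0.4413 -0.2774  0.087 ]
barS [ 0.4273 -0.281   0.087 ]
```

{"op": "apply_moves", "data": {"rows": [[0.25,-0.03,-0.04,0.003,0,0,0.12],[0.25,-0.06,-0.08,0.005,0,0,0.24],[0.25,-0.09,-0.12,0.007,0,0,0.36],[0.25,-0.12,-0.16,0.01,0,0,0.48],[0.25,-0.15,-0.2,0.012,0,0,0.6],[0.25,-0.18,-0.24,0.015,0,0,0.72],[0.25,-0.21,-0.28,0.018,0,0,0.84],[0.25,-0.24,-0.32,0.02,0,0,0.96],[0.25,-0.27,-0.36,0.022,0,0,1.08],[0.25,-0.3,-0.4,0.025,0,0,1.12]], "grip_force": 60}}

```text
time: 1.1
position: [0.3304, 0.0553, 0.2175]
ee_rot: [179.9, 0.0, 98.7]
wrist_force: [0.8, 1.2, 0.3]
gripper_width: 0.0321
finger_force: 0.0
```

```bash
cat >>h.py <<'E'
def go(target,yaw):
    o=get_obs();p=o["position"];r,pi,y=np.radians(o["ee_rot"])
    from scipy.spatial.transform import Rotation as Ro
    R=Ro.from_euler("xyz",[r,pi,y]);G=Ro.from_euler("xyz",[180,0,yaw],degrees=True)
    print("t",round(o["time"],2),"pos",p.round(4),"rot",o["ee_rot"].round(2),"F",o["wrist_force"].round(1),"w",round(o["gripper_width"],4))
    print("shift",(R.inv().apply(np.array(target)-p)).round(4),"turn",(R.inv()*G).as_rotvec().round(4))
E
python3 -c "
from h import *
go([.4395,-.245,.16],99)"
```

```text
t 1.1 pos [0.3304 0.0553 0.2175] rot [179.95   0.    98.74] F [0.8 1.2 0.3] w 0.0321
shift [-0.3134  0.0621  0.0576] turn [ 0.0009  0.0001 -0.0045]
```

{"op": "apply_moves", "data": {"rows": [[0.25,-0.045,0.009,0.008,0,0,0],[0.25,-0.09,0.018,0.016,0,0,0],[0.25,-0.135,0.027,0.024,0,0,0],[0.25,-0.18,0.036,0.032,0,0,0],[0.25,-0.225,0.045,0.04,0,0,0],[0.25,-0.265,0.053,0.05,0,0,0],[0.25,-0.295,0.06,0.057,0,0,0],[0.25,-0.31,0.062,0.057,0,0,0],[0.25,-0.31,0.062,0.057,0,0,0]]}}

```text
time: 2.0
position: [0.44, -0.2401, 0.16]
ee_rot: [-180.0, -0.0, 98.9]
wrist_force: [0.3, 0.7, -0.7]
gripper_width: 0.0319
finger_force: 0.0
```

```bash
python3 - <<'E'
from h import *
go([.4395,-.245,.064],99)
s=get_image("side");t=get_image("top");cv2.imwrite("pics/s1.png",s);cv2.imwrite("pics/t1.png",t)
r=lambda im,x,y,w,h:cv2.resize(im[y:y+h,x:x+w],None,fx=4,fy=4,interpolation=cv2.INTER_CUBIC)
cv2.imwrite("pics/c1.png",np.hstack([r(s,250,190,100,130),r(t,305,150,100,130)]))
E
```

```text
t 2.0 pos [ 0.44   -0.2401  0.16  ] rot [-1.7996e+02 -3.0000e-02  9.8910e+01] F [ 0.3  0.7 -0.7] w 0.0319
shift [-0.0048 -0.0012  0.096 ] turn [-0.0007 -0.0005 -0.0015]
```

View pics/c1.png

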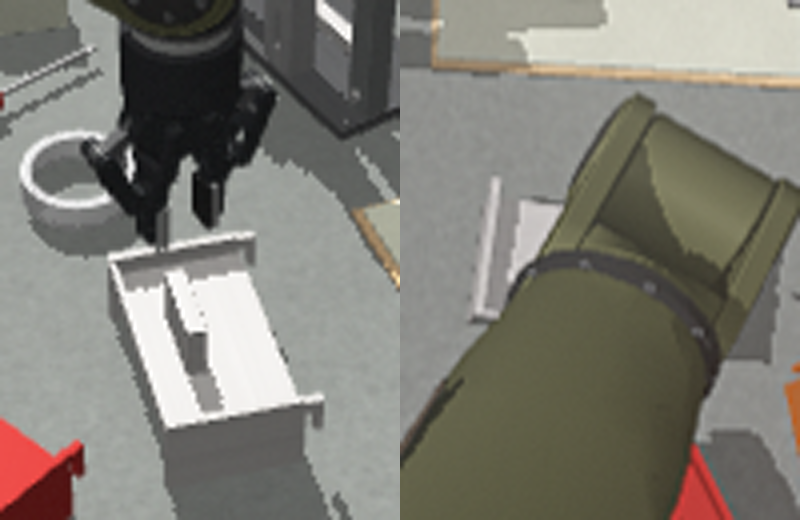

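The fingers straddle side px (295,246), above the bar top at about (297,265). The top view is blocked by the arm. I'll compare projections.

```bash
python3 - <<'E'
from h import *
p=np.array([.44,-.2401,.149])
print(proj("side",p),proj("side",p+[.016*.988,.016*.155,0]),proj("side",p-[.016*.988,.016*.155,0]))
print(cast("side",(250+188/4,190+300/4),.087), cast("side",(250+180/4,190+222/4),.149))
E
```

```text
[295.44839259 246.65128452] [300.53702174 244.34990189] [290.31384809 248.97343283]
[ 0.44138593 -0.24716647  0.087     ] [ 0.44074434 -0.23564152  0.149     ]
```

{"op": "apply_moves", "data": {"rows": [[0.25,-0.006,0,0.04,0,0,0],[0.25,-0.006,0,0.07,0,0,0],[0.25,-0.006,0,0.085,0,0,0],[0.25,-0.006,0,0.096,0,0,0],[0.25,-0.006,0,0.096,0,0,0],[1,-0.006,0,0.096,0,0,0],[1,-0.006,0,0.096,0,0,0],[1,-0.006,0,0.096,0,0,0],[1,-0.006,0,0.096,0,0,0]], "grip_force": 80}}

```text
time: 3.0
position: [0.4416, -0.2452, 0.0656]
ee_rot: [179.9, 0.1, 99.0]
wrist_force: [-0.7, 3.2, 6.4]
gripper_width: 0.0129
finger_force: 79.8
```

{"op": "apply_moves", "data": {"rows": [[1,0,0,-0.01,0,0,0],[1,0,0,-0.035,0,0,0],[1,0,0,-0.065,0,0,0],[1,0.015,0.007,-0.09,0,0,0],[1,0.045,0.021,-0.105,0,0,0],[1,0.085,0.04,-0.105,0,0,0],[1,0.125,0.058,-0.105,0,0,0],[1,0.165,0.076,-0.105,0,0,0],[1,0.205,0.094,-0.105,0,0,0],[1,0.24,0.11,-0.105,0,0,0]]}}

```text
time: 4.0
position: [0.512, 0.0112, 0.1699]
ee_rot: [180.0, -0.0, 99.0]
wrist_force: [1.3, -0.4, -4.4]
gripper_width: 0.013
finger_force: 78.5
```

{"op": "apply_moves", "data": {"rows": [[1,0.03,0.014,0,0,0,0],[1,0.053,0.024,0,0,0,0],[1,0.07,0.032,0,0,0,0],[1,0.08,0.037,0,0,0,0],[1,0.08,0.037,0,0,0,0],[1,0.08,0.037,0,0,0,0]]}}

```text
time: 4.6
position: [0.5359, 0.0934, 0.1694]
ee_rot: [-180.0, 0.0, 99.0]
wrist_force: [-0.5, -0.6, -4.8]
gripper_width: 0.0127
finger_force: 78.5
```

```bash
python3 - <<'E'
from h import *
go([.536,.095,.1706],99)
s=get_image("side");t=get_image("top");cv2.imwrite("pics/s2.png",s);cv2.imwrite("pics/t2.png",t)
g=lambda im:np.clip((im.astype(float)/255)**.7*255,0,255).astype(np.uint8)
r=lambda im,x,y,w,h:g(cv2.resize(im[y:y+h,x:x+w],None,fx=4,fy=4,interpolation=cv2.INTER_CUBIC))
cv2.imwrite("pics/c2.png",np.hstack([r(s,250,120,100,130),r(t,185,100,100,130)]))
E
```

```text
t 4.6 pos [0.5359 0.0934 0.1694] rot [-1.7997e+02  1.0000e-02  9.8990e+01] F [-0.5 -0.6 -4.8] w 0.0127
shift [ 0.0016  0.0003 -0.0012] turn [-0.0005  0.0002 -0.0002]
```

View pics/c2.png

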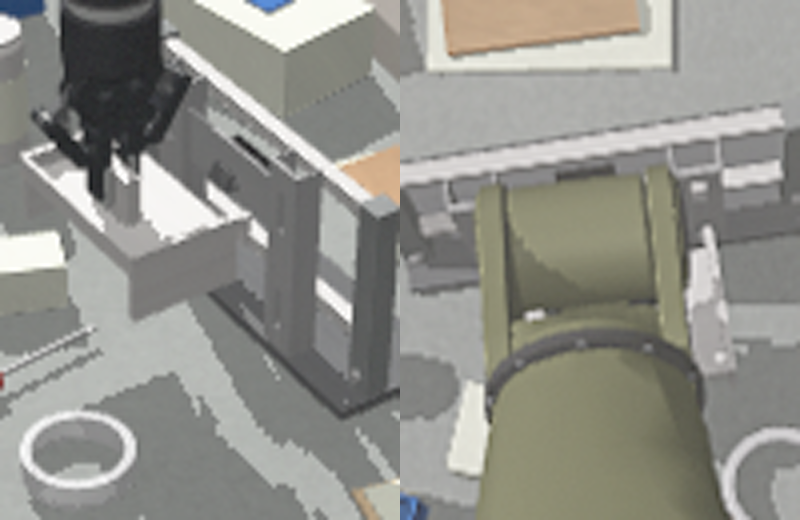

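The right claw tip is at top px (262,157) and the right slot's bright spot at (260,147). In the side view the claw is at (312,173) and the slot's lower end at (320,177). Next I'll compute the lateral error in the rack frame.

```bash
python3 - <<'E'
from h import *
np.set_printoptions(precision=4,suppress=True)
t0=cv2.imread("pics/top0.png");t2=cv2.imread("pics/t2.png");s0=cv2.imread("pics/side0.png");s2=cv2.imread("pics/s2.png")
print("top slot R\n",t2[144:151,254:266].max(2));print("top slot L\n",t0[152:160,199:212].max(2))
print("claw top\n",t2[153:166,255:272].max(2))
print("side slot R\n",s0[160:181,316:325].max(2)); print("side claw\n",s2[168:184,304:320].max(2))
E
```

```text
top slot R
 [[ 99 104  98  79  66  66  68  71  76  75  79 145]
 [ 62  81  76  89 132 129 127 109  77  79  78 137]
 [ 57  77  80 108 188 203 198 147  74  80  76 102]
 [ 70  69  80 104 173 173 161 120  76  82  79  80]
 [ 69  65  82  87 117 106  99  89  78  82  80  84]
 [ 68  59  84  83 100 104 107  99  80  82  82  86]
 [ 71  54  79  84  91  89  90  88  81  82  82  84]]
top slot L
 [[133 124 121 106  93  89  75  66  67  70  71  68  74]
 [ 77  65  67  67  66  70  91  69  73  75  74  74  69]
 [ 70  75  75  77  98 124 125  91  73  74  77  76  70]
 [ 69  74  75  74  98 148 142 112  71  75  75  77  74]
 [ 84  74  76  73  79 114 120 105  79  74  76  77  76]
 [ 82  74  74  75  71  76 108 100  89  74  76  76  77]
 [ 89  80  75  75  74  77  95  86  81  75  77  76  78]
 [ 81  75  75  77  75  76  72  75  74  75  76  76  76]]
claw top
 [[ 53  68  84  83  81  82  82  82  84  82  80  78  74  74  75  77  77]
 [ 56  62  86  82  82  82  81  81  80  81  82  78  76  76  77  76  77]
 [ 56  60  85  82  79  73  71  75  78  81  82  78  75  74  75  75  76]
 [ 60  58  85  82  71  83 131 125  71  79  81  78  75 
[... 1873 characters left out ...]
  81  80  78  78  78  78  72]
 [191 187 176 233 230 203 167 165 100 123  87  78  78  78  78  73]
 [234 229 162 160  86  87  90  89 135 224 125  86  78  78  77  71]
 [160  87  86  87  86  89  88  89 136 239 219 125  89  77  77  73]
 [ 86  87  88  88  89  92  94  90 142 239 239 219 115  77  78  85]
 [ 87  88  89  89  89  95  99  92 169 237 240 240 218  77  77  77]
 [ 89  88  89  89  88  95  99  87  98 177 237 240 209  77  78  78]
 [ 89  89  89  88  90 101 100  89  95 102 152 239 205  78  78  78]
 [ 89  90  88  88  89 101 102  96  97 100 100 111 169  79  78  77]
 [ 88  89  89  89  89 100 105 105 103 100 101  99  87  78  79  77]
 [ 91  88  89  86  87  99 102 105 105 104 114  99  88  77  78  78]]
```

```bash
python3 - <<'E'
from h import *
np.set_printoptions(precision=4,suppress=True)
ya=np.radians(9);n=np.array([np.cos(ya),np.sin(ya),0]);l=np.array([-np.sin(ya),np.cos(ya),0]);m=np.array([.642,.112,0])
def pl(nm,uv,off=0):
    c,d=ray(nm,uv);k=((m+n*off-c)@n)/(d@n);return c+d*k
for nm,uv in [("top",(259.2,146.3)),("top",(204.7,154.7)),("side",(320,177.5)),("side",(319.8,169)),("side",(319.8,164))]:
    for off in(-.005,0,.005):
        X=pl(nm,uv,off);print(nm,uv,off,X,"lat",(X-m)@l)
z=.1694-.0656
for nm,uv,h in [("top",(261.5,157),.058),("top",(261.6,156),.058),("side",(313.5,174),.058),("side",(316,178),.058)]:
    X=cast(nm,uv,z+h);print("claw",nm,X,"lat",(X-m)@l,"depth",(X-m)@n)
p=np.array([.5359,.0934,0]);print("tcp lat",(p-m)@l,"depth",(p-m)@n)
E
```

```text
top (259.2, 146.3) -0.005 [0.6493 0.0338 0.157 ] lat -0.07841763878816521
top (259.2, 146.3) 0 [0.6543 0.0342 0.142 ] lat -0.07875873312321303
top (259.2, 146.3) 0.005 [0.6593 0.0347 0.1271] lat -0.07909982745826084
top (204.7, 154.7) -0.005 [0.6245 0.1907 0.1637] lat 0.08046870173778806
top (204.7, 154.7) 0 [0.6292 0.193  0.1488] lat 0.08202518649033239
top (204.7, 154.7) 0.005 [0.6339 0.1953 0.134 ] lat 0.0835816712428767
side (320, 177.5) -0.005 [0.6493 0.0341 0.1267] lat -0.07808367386160533
side (320, 177.5) 0 [0.6532 0.0415 0.1206] lat -0.0713968344045535
side (320, 177.5) 0.005 [0.6571 0.0489 0.1145] lat -0.06470999494750142
side (319.8, 169) -0.005 [0.6489 0.0367 0.1576] lat -0.07545848375045609
side (319.8, 169) 0 [0.6528 0.0441 0.1517] lat -0.06875552538586999
side (319.8, 169) 0.005 [0.6566 0.0515 0.1458] lat -0.06205256702128348
side (319.8, 164) -0.005 [0.6487 0.0376 0.1757] lat -0.0745415183771663
side (319.8, 164) 0 [0.6526 0.045  0.17  ] lat -0.06783292976126919
side (319.8, 164) 0.005 [0.6565 0.0524 0.1642] lat -0.06112434114537189
claw top [0.6155 0.0273 0.1618] lat -0.07947485444083388 depth -0.03944988682479279
claw top [0.6185 0.027  0.1618] lat -0.08025985973286079 depth -0.036549797561514046
claw side [0.617  0.0159 0.1618] lat -0.09104471675921098 depth -0.03971712979328968
claw side [ 0.6148 -0.0057  0.1618] lat -0.11202722782099324 depth -0.04526503053818554
tcp lat -0.0017733063943010776 depth -0.10770341398689239
```

{"op": "apply_moves", "data": {"rows": [[1,0.001,0.006,-0.001,0,0,0],[1,0.001,0.014,-0.001,0,0,0],[1,0.001,0.021,-0.001,0,0,0],[1,0.001,0.026,-0.001,0,0,0],[1,0.001,0.028,-0.001,0,0,0],[1,0.001,0.028,-0.001,0,0,0]]}}

```text
time: 5.3
position: [0.5638, 0.0993, 0.17]
ee_rot: [-180.0, 0.0, 99.0]
wrist_force: [0.6, 0.1, -4.6]
gripper_width: 0.0128
finger_force: 78.6
```

```bash
python3 - <<'E'
from h import *
go([.5359,.0934,.1704],99)
s=get_image("side");t=get_image("top");cv2.imwrite("pics/s3.png",s);cv2.imwrite("pics/t3.png",t)
print(t[139:162,252:268].max(2))
g=lambda im:np.clip((im.astype(float)/255)**.7*255,0,255).astype(np.uint8)
r=lambda im,x,y,w,h:g(cv2.resize(im[y:y+h,x:x+w],None,fx=8,fy=8,interpolation=cv2.INTER_CUBIC))
cv2.imwrite("pics/c3.png",np.hstack([r(s,280,130,50,75),r(t,235,110,50,75)]))
E
```

```text
t 5.3 pos [0.5638 0.0993 0.17  ] rot [-179.97    0.     99.  ] F [ 0.6  0.1 -4.6] w 0.0128
shift [-0.0015 -0.0285 -0.0003] turn [-0.0005  0.     -0.0001]
[[ 55  79 108 106 102 102 102 101 102 103 100 113 154 109 101 104]
 [ 56  79 106 102 102 101 100  98  99  97  94 108 154 128  99 101]
 [ 56  73 104  98  97  98 115 128 131 146 157 161 167 129  89  91]
 [ 55  74 137 148 160 159 166 170 152 147 154 153 135 136 192 188]
 [ 58  83 160 149 155 140 135 133 115 100 100  96  85 142 217 210]
 [ 67  69 119 104  98  79  64  65  68  72  76  74  79 143 213 203]
 [ 73  51  64  78  76  88 132 127 126 107  76  79  78 136 218 209]
 [ 74  51  64  84  78 107 186 200 196 146  75  80  75 102 169 158]
 [ 76  53  68  84  76 100 166 177 172 115  74  82  80  79  91  82]
 [ 77  55  67  84  79  79 128 195 185  77  74  82  80  84 104 101]
 [ 72  57  63  85  80  73 134 222 209 100  74  81  81  84 103 105]
 [ 65  55  55  85  80  75 126 215 209 130  71  81  81  84 101 104]
 [ 63  59  55  84  78  70 100 184 205 136  68  80  81  85 100 107]
 [ 62  64  50  75  65  65 108 174 203 158  67  79  81  81  87  87]
 [ 62  62  65 146 194 187 187 198 204 192  64  78  81  80  77  73]
 [ 65  61  84 183 214 207 205 203 203 201  62  77  82  81  78  75]
 [ 66  58  90 187 208 202 201 199 195 200  84  74  80  81  77  74]
 [ 72  56  90 186 207 201 200 196 180 201 125  70  79  81  78  74]
 [ 80  49  87 183 206 200 200 200 193 201 136  68  77  81  77  75]
 [ 88  49 121 205 204 200 201 199 189 205 162  66  77  81  79  75]
 [ 97  41 122 215 203 200 201 199 181 170 155  66  78  80  78  74]
 [104  53 142 211 202 200 201 202 194 135 138  70  66  63  59  59]
 [105  99 200 206 200 198 197 200 196 124 141  93  66  79  85  87]]
```

View pics/c3.png

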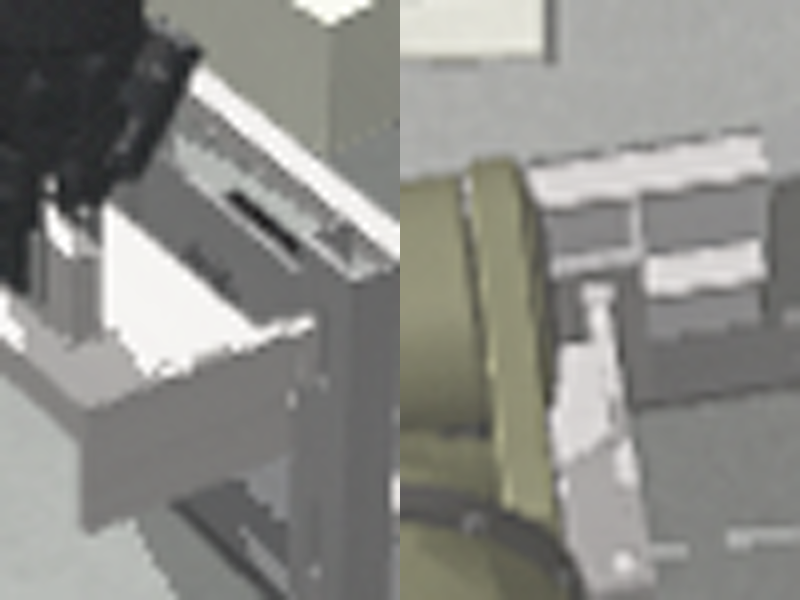

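{"op": "apply_moves", "data": {"rows": [[1,0,0.002,0,0,0,0],[1,0,0.004,0,0,0,0],[1,0,0.006,0,0,0,0],[1,0,0.007,0,0,0,0],[1,0,0.008,0,0,0,0],[1,0,0.008,0,0,0,0]]}}

```text
time: 6.0
position: [0.5716, 0.1005, 0.1703]
ee_rot: [-180.0, 0.0, 99.0]
wrist_force: [0.2, -0.7, -4.9]
gripper_width: 0.0131
finger_force: 78.5
```

{"op": "apply_moves", "data": {"rows": [[1,0,0.001,0,0,0,0],[1,0,0.002,0,0,0,0],[1,0,0.003,0,0,0,0],[1,0,0.003,0,0,0,0]]}}

```text
time: 6.4
position: [0.5746, 0.101, 0.1703]
ee_rot: [-180.0, -0.0, 99.0]
wrist_force: [-0.1, 0.3, -4.5]
gripper_width: 0.0132
finger_force: 78.5
```

{"op": "apply_moves", "data": {"rows": [[1,0,0.001,0,0,0,0],[1,0,0.002,0,0,0,0],[1,0,0.003,0,0,0,0],[1,0,0.003,0,0,0,0]]}}

```text
time: 6.8
position: [0.5776, 0.1015, 0.1703]
ee_rot: [-180.0, 0.0, 99.0]
wrist_force: [-0.2, 0.5, -4.4]
gripper_width: 0.0132
finger_force: 78.5
```

{"op": "apply_moves", "data": {"rows": [[1,0,0.001,0,0,0,0],[1,0,0.002,0,0,0,0],[1,0,0.002,0,0,0,0]]}}

```text
time: 7.1
position: [0.5792, 0.1019, 0.1702]
ee_rot: [-179.9, -0.0, 99.0]
wrist_force: [-4.5, 1.0, -3.3]
gripper_width: 0.0131
finger_force: 78.9
```

```bash
python3 - <<'E'
from h import *
s=get_image("side");t=get_image("top");cv2.imwrite("pics/s4.png",s);cv2.imwrite("pics/t4.png",t)
print(t[139:156,252:268].max(2))
print(s[158:186,308:326].max(2))
g=lambda im:np.clip((im.astype(float)/255)**.7*255,0,255).astype(np.uint8)
r=lambda im,x,y,w,h:g(cv2.resize(im[y:y+h,x:x+w],None,fx=8,fy=8,interpolation=cv2.INTER_CUBIC))
cv2.imwrite("pics/c4.png",np.hstack([r(s,285,135,50,65),r(t,235,120,50,65)]))
E
```

```text
[[ 59 100 107 104 103 102 102 102 101 102  99 114 153 109 101 103]
 [ 54  84 104 103 102 100  99  99  97  97  95 110 154 127  98 101]
 [ 53  76 103  97  96  98 114 128 130 146 158 160 168 130  90  89]
 [ 53  95 134 147 159 160 167 170 152 147 155 152 135 136 191 189]
 [ 64 121 157 148 154 141 135 134 116 101 100  96  82 142 217 210]
 [ 60  93 121 102  98  80  70  69  70  71  75  74  79 144 213 203]
 [ 56  53  80  75  77  78  88 103 116 109  76  79  77 135 218 209]
 [ 62  58  82  80  77  89 135 139 158 149  76  80  75 101 169 159]
 [ 63  56  78  73  69  86 155 189 146 117  75  80  78  79  92  81]
 [ 61  71 133 113 123 122 155 209 181  78  75  81  81  83 103 100]
 [ 56 107 205 189 190 189 188 199 202 101  75  80  81  85 104 104]
 [ 52 117 219 207 205 204 200 181 201 127  71  79  81  84 101 104]
 [ 55 127 216 204 201 200 199 191 199 135  70  79  81  84 100 107]
 [ 54 134 214 202 200 200 200 201 200 159  67  78  81  81  86  87]
 [ 44 129 211 202 200 200 200 202 206 196  66  79  82  81  77  73]
 [108 193 207 200 200 200 201 199 171 172  65  78  82  80  77  74]
 [121 216 204 200 200 201 20
[... 1440 characters left out ...]
 86  78  78  75  70  72]
 [ 90  89  90  89  89  89  89  90  89  90  89  90  96  78  79  74  70  70]
 [ 91  90  90  90  90  89  89  88  89  89  89  87 100  77  79  74  70  71]
 [ 90  91  91  90  92  90  89  88  87  87  87  88  85  78  78  75  70  70]
 [ 90  90  90  90  89  88  87  88  88  87  90  89  84  78  78  75  70  70]
 [ 90  90  89  87  87  88  87  89  89  89  89  90  83  78  78  72  69  70]
 [ 88  88  89  89  89  89  89  89  89  89  89  89  83  78  79  71  69  70]
 [ 88  89  89  89  90  89  91  90  90  90  90  89  81  78  79  71  70  70]
 [ 90  90  89  90  90  91  91  88  89  89  89  88  81  78  80  73  70  71]
 [ 90  89  89  90  90  89  89  89  90  89  88  83  79  78  79  72  70  70]]
```

View pics/c4.png

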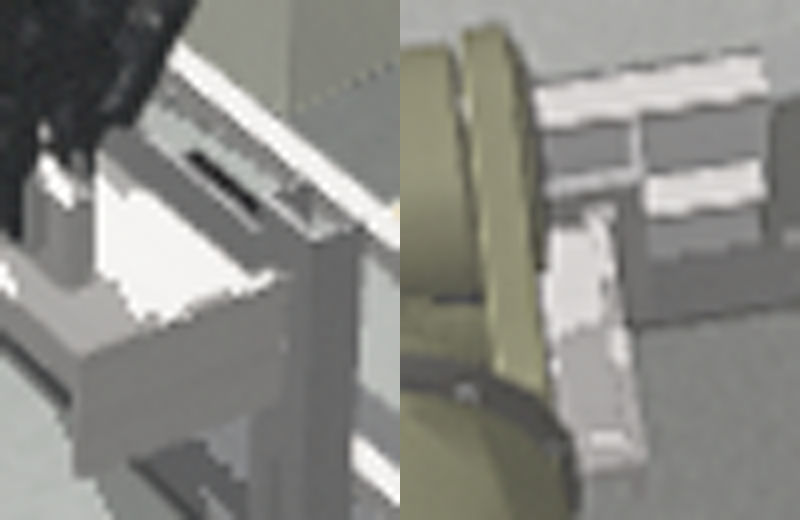

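The right claw's end has gone behind the strip face into its slot (the tip is hidden at top px about (259,145)), and there is light contact. I'll raise slightly and push a bit more to tell what is touching.

{"op": "apply_moves", "data": {"rows": [[1,0,0,-0.002,0,0,0],[1,0,0,-0.003,0,0,0],[1,0,0,-0.003,0,0,0]]}}

```text
time: 7.5
position: [0.5792, 0.1017, 0.1732]
ee_rot: [-180.0, -0.0, 99.0]
wrist_force: [-5.2, 0.4, -5.4]
gripper_width: 0.0133
finger_force: 78.4
```

{"op": "apply_moves", "data": {"rows": [[1,0,0.001,0,0,0,0],[1,0,0.001,0,0,0,0]]}}

```text
time: 7.7
position: [0.5797, 0.1021, 0.1731]
ee_rot: [-179.9, -0.0, 99.0]
wrist_force: [-11.7, 1.1, -3.9]
gripper_width: 0.0135
finger_force: 79.2
```

{"op": "apply_moves", "data": {"rows": [[1,0,0.001,0,0,0,0],[1,0,0.001,0,0,0,0]]}}

```text
time: 7.9
position: [0.58, 0.1022, 0.1731]
ee_rot: [-179.7, -0.0, 99.0]
wrist_force: [-18.4, -0.7, 0.4]
gripper_width: 0.0128
finger_force: 80.1
```

{"op": "apply_moves", "data": {"rows": [[1,0,-0.003,0,0,0,0],[1,0.001,-0.003,0,0,0,0],[1,0.0025,-0.003,0,0,0,0],[1,0.0025,-0.003,0,0,0,0]]}}

```text
time: 8.3
position: [0.5787, 0.1033, 0.1736]
ee_rot: [179.9, 0.1, 99.0]
wrist_force: [0.5, -7.5, -3.8]
gripper_width: 0.0127
finger_force: 79.1
```

{"op": "apply_moves", "data": {"rows": [[1,-0.002,0,0,0,0,0],[1,-0.004,0,0,0,0,0],[1,-0.004,0,0,0,0,0]]}}

```text
time: 8.6
position: [0.5789, 0.1001, 0.1734]
ee_rot: [180.0, -0.0, 99.0]
wrist_force: [-0.4, -0.9, -4.5]
gripper_width: 0.013
finger_force: 78.9
```

{"op": "apply_moves", "data": {"rows": [[1,-0.001,0,0,0,0,0],[1,-0.002,0,0,0,0,0],[1,-0.002,0,0,0,0,0]]}}

```text
time: 8.9
position: [0.5789, 0.0991, 0.1734]
ee_rot: [180.0, -0.1, 99.0]
wrist_force: [-2.4, 6.5, -3.9]
gripper_width: 0.0129
finger_force: 79.2
```

{"op": "apply_moves", "data": {"rows": [[1,0.002,-0.0005,0,0,0,0],[1,0.002,-0.0005,0.003,0,0,0],[1,0.002,-0.0005,0.006,0,0,0],[1,0.002,-0.0005,0.008,0,0,0],[1,0.002,-0.0005,0.008,0,0,0]]}}

```text
time: 9.4
position: [0.578, 0.0999, 0.1653]
ee_rot: [-180.0, 0.0, 99.0]
wrist_force: [-4.0, 0.1, -0.1]
gripper_width: 0.0129
finger_force: 79.6
```

{"op": "apply_moves", "data": {"rows": [[1,0,0,0.002,0,0,0],[1,0,0,0.004,0,0,0],[1,0,0,0.006,0,0,0],[1,0,0,0.006,0,0,0]]}}

```text
time: 9.8
position: [0.5784, 0.1, 0.1596]
ee_rot: [180.0, -0.0, 99.0]
wrist_force: [-3.1, 0.1, 2.4]
gripper_width: 0.0122
finger_force: 80.1
```

{"op": "apply_moves", "data": {"rows": [[1,0.001,0,0.002,0,0,0],[1,0.001,0,0.004,0,0,0],[1,0.001,0,0.006,0,0,0],[1,0.001,0,0.006,0,0,0]]}}

```text
time: 10.2
position: [0.5781, 0.101, 0.153]
ee_rot: [-180.0, -0.0, 99.0]
wrist_force: [-2.5, 0.4, 0.3]
gripper_width: 0.0125
finger_force: 79.8
```

{"op": "apply_moves", "data": {"rows": [[1,0,0,0.001,0,0,0],[1,0,0,0.002,0,0,0],[1,0,0,0.003,0,0,0],[1,0,0,0.003,0,0,0]]}}

```text
time: 10.6
position: [0.5781, 0.1011, 0.1502]
ee_rot: [180.0, -0.0, 99.0]
wrist_force: [-1.7, -0.5, 1.1]
gripper_width: 0.0134
finger_force: 79.9
```

{"op": "apply_moves", "data": {"rows": [[1,0,0,0.001,0,0,0],[1,0,0,0.002,0,0,0],[1,0,0,0.002,0,0,0]]}}

```text
time: 10.9
position: [0.5783, 0.1011, 0.148]
ee_rot: [180.0, 0.0, 99.0]
wrist_force: [3.8, 1.0, -3.6]
gripper_width: 0.0129
finger_force: 79.4
```

{"op": "apply_moves", "data": {"rows": [[1,0,0,0.001,0,0,0],[1,0,0,0.001,0,0,0]]}}

```text
time: 11.1
position: [0.5783, 0.1011, 0.1474]
ee_rot: [180.0, 0.0, 99.0]
wrist_force: [4.0, 1.5, -2.3]
gripper_width: 0.0129
finger_force: 79.5
```

{"op": "apply_moves", "data": {"rows": [[1,0,0,0.001,0,0,0],[1,0,0,0.001,0,0,0]]}}

```text
time: 11.3
position: [0.5783, 0.1011, 0.147]
ee_rot: [179.9, 0.0, 99.0]
wrist_force: [-1.2, 0.5, 4.1]
gripper_width: 0.0131
finger_force: 80.5
```

{"op": "apply_moves", "data": {"rows": [[1,0,0,0.001,0,0,0],[1,0,0,0.001,0,0,0]]}}

```text
time: 11.5
position: [0.5783, 0.1011, 0.1467]
ee_rot: [179.9, 0.0, 99.0]
wrist_force: [-6.2, -0.1, 11.5]
gripper_width: 0.0132
finger_force: 81.5
```

{"op": "apply_moves", "data": {"rows": [[1,0,0,-0.002,0,0,0],[1,0,0,-0.004,0,0,0],[1,0,0,-0.004,0,0,0]]}}

```text
time: 11.8
position: [0.578, 0.101, 0.1488]
ee_rot: [-180.0, 0.0, 99.0]
wrist_force: [6.6, 0.6, -6.1]
gripper_width: 0.0129
finger_force: 79.2
```

{"op": "apply_moves", "data": {"rows": [[1,0,0,-0.001,0,0,0],[1,0,0,-0.001,0,0,0]]}}

```text
time: 12.0
position: [0.578, 0.1011, 0.1492]
ee_rot: [-179.9, -0.0, 99.0]
wrist_force: [9.0, 2.5, -10.0]
gripper_width: 0.0133
finger_force: 78.9
```

{"op": "apply_moves", "data": {"rows": [[1,0,0,0.002,0,0,0],[1,0,0,0.004,0,0,0],[1,0,0,0.005,0,0,0],[1,0,0,0.005,0,0,0]]}}

```text
time: 12.4
position: [0.5782, 0.101, 0.1467]
ee_rot: [179.9, 0.0, 99.0]
wrist_force: [-6.2, -1.2, 13.6]
gripper_width: 0.013
finger_force: 81.9
```

Home, at light pressure. I'll ease off, open slightly (staying clear of the lip) and rise.

{"op": "apply_moves", "data": {"rows": [[1,0,0,-0.001,0,0,0],[1,0,0,-0.001,0,0,0],[0.4,0,0,-0.001,0,0,0],[0.4,0,0,-0.001,0,0,0],[0.4,0,0,-0.001,0,0,0],[0.4,0,0,-0.001,0,0,0]]}}

```text
time: 13.0
position: [0.5779, 0.1011, 0.146]
ee_rot: [-180.0, -0.0, 99.0]
wrist_force: [1.3, -0.6, -0.6]
gripper_width: 0.0255
finger_force: 0.0
```

{"op": "apply_moves", "data": {"rows": [[0.4,0,0,-0.005,0,0,0],[0.4,0,0,-0.015,0,0,0],[0.4,0,0,-0.03,0,0,0],[0.4,0,0,-0.06,0,0,0],[0.4,0,-0.03,-0.09,0,0,0],[0.4,0,-0.07,-0.11,0,0,0],[0.4,0,-0.11,-0.12,0,0,0],[0.4,0,-0.15,-0.12,0,0,0],[0.4,0,-0.18,-0.12,0,0,0],[0.4,0,-0.18,-0.12,0,0,0]]}}

```text
time: 14.0
position: [0.3981, 0.0727, 0.2677]
ee_rot: [179.9, 0.0, 99.0]
wrist_force: [0.1, 0.3, 0.3]
gripper_width: 0.0252
finger_force: 0.0
```

```bash
python3 - <<'E'
from h import *
s=get_image("side");t=get_image("top");cv2.imwrite("pics/s5.png",s);cv2.imwrite("pics/t5.png",t)
g=lambda im:np.clip((im.astype(float)/255)**.7*255,0,255).astype(np.uint8)
r=lambda im,x,y,w,h:g(cv2.resize(im[y:y+h,x:x+w],None,fx=4,fy=4,interpolation=cv2.INTER_CUBIC))
cv2.imwrite("pics/c5.png",np.hstack([r(s,265,115,100,120),r(t,180,100,100,120)]))
d=proj("side",np.array([.638,.111,.137]));print("catch px",d)
E
```

```text
catch px [306.17361086 162.89350572]
```

View pics/c5.png

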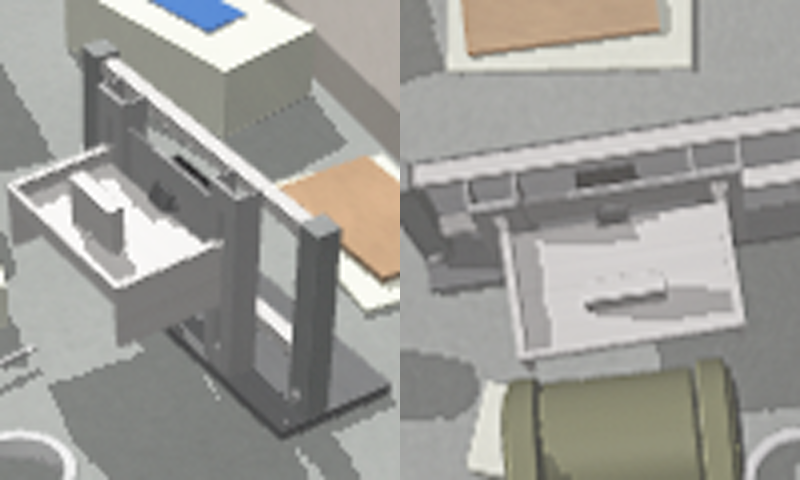

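The bracket hangs level on both strips. The dark catch nose sits out over the ledge's back edge at side px (306,164) and top px (233,153), and the gripper is clear. Handing in.

```bash
python3 -c "
from rig import *
print(finish_job())"
```

```text
the job is handed in; nothing more can be done
None
```

The aluminium bracket is hooked in the upper slots and pressed fully home; the catch held against an upward test pull, the gripper has let go and is clear, and the job was handed in at about 14 s of the 51 s allowed.

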